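# Lock a printing block with a slotted turn fastener

### The arm

A 6-joint arm with a two-finger parallel gripper is mounted at the origin on the work surface. World frame = base frame: x ahead of the robot, y to its left, z up, the work surface at z = 0. Lengths are in m, angles in degrees, forces in N, time in s.
With the tool pointing down it reaches from about 0.4 to 0.825 m from the base axis. Payload 7 kg.
Tool frame: the origin (TCP) lies at the very end of the fingers, on their centre line; the grasp point (between the pads) lies 19 mm behind it (ctrl.hold_point_z is the distance from the TCP to the grasp point, in m); z points along the fingers, y is the line along which they close (so a half turn about z gives the same grasp; the last joint's range is limited). The gripper opens to 88 mm and grips with 3 to 60 N. Pads are 19 mm wide; open, the fingers measure 130 mm over their backs; the gripper's body (78 mm by 193 mm) begins 47 mm behind the grasp point.
Start: joints at [92.137, 20.546, 0.682, 0, -70.136, -16.507], TCP at [0.168, 0.654, 0.227] pointing down, gripper open.
Joint ranges: [-176.03, 176.03], [-82.01, 121.73], [-58.28, 71.71], [-173.87, 95.51], [-174.79, -0.11], [-173.66, 173.66]. Speed limits (degrees/s): [136.94, 136.94, 172.46, 180, 180, 180].

### API

Orientations are given as [roll, pitch, yaw] about the fixed x, y, z axes, in that order (R = Rz(yaw) Ry(pitch) Rx(roll)).
In Python, from plant import sensors, viewer, workorder, ctrl gives the robot as it stands.
- The arm moves only by the shell command python3 -m pendant 'ROWS'. ROWS is JSON, a list of rows, each a list of 3 entries, a list of its own where there are three numbers: the opening, from -1 (shut) to 1 (fully open), so that 0 is half open, then the shift along the tool's x, y, z in m, then the turn, a rotation vector about the tool's x, y, z in degrees. A call has 1 to 10 rows; each row is the pose to reach, as a shift and turn from the pose commanded when the call began, along the tool's axes at that moment; what a row does not reach only later rows make up. A row lasts 1/12 s, in which the tool goes at most 41.7 mm and 7.16 degrees, less where a joint would pass 70% of its speed; a pose out of reach is approached as far as the arm can. A call with a gripper value outside its range is refused whole. The fingers move at their own pace and stop on an object; the grip force is fixed at half the most. Time passes only in rows, so rows that repeat a pose let the fingers close. It gives the time, the measured TCP pose, the force, the opening and the grip force at its end, in the units of the state.
- sensors.get_obs(): the state, without advancing time (a new reading comes with each control period).
- viewer.snapshot(name): name is "scene" or "top" or "wrist"; returns the picture (480x640x3 uint8, red, green, blue); there is no depth.
- viewer.camera_params(name): a dict with "fx", "fy", "cx", "cy" (pixels), "dist" ([k1, k2, p1, p2, k3] as OpenCV has them; the pictures are not rectified), "extrinsics" (4x4, takes a point from world to camera coordinates). Camera axes: x right, y up, looking along -z (the intrinsics and any distortion apply to the point x, -y, -z); pixel columns grow to the right and rows downward; lengths in m; the calibration is good to about 2 mm. A picture is of the moment at which its call begins: read the wrist's pose just before it. camera_params takes no time and is no camera call; for the wrist camera it gives the pose at the moment of the call.
- workorder.close_job(): hands the job in; it is judged then, once.
The state is a dict: "clock": time; "joint_pos": joint angles; "qvel": joint speeds; "tau": joint torques, N m; "tool_pos": TCP position; "orientation": TCP orientation; "force": force on the tool from outside, world axes, zero at the start; "moment": the same for the moment, N m; "opening": finger opening in m; "gripper_force": force on a finger pad.
Only numpy, scipy, OpenCV 4.12 (cv2) and the standard library are available. Lean on these libraries where they do the work, as an engineer would, in place of code of your own. Each camera call takes 0.05 s, during which the arm holds its last target. There are 200 camera calls.

### The job

Take the screwdriver out of its wooden stand, rest its blade on the slotted head of the spring-loaded fastener on the printing jig with only light pressure (under 10 N) and turn it until the blade drops right down into the slot, then, keeping the push gentle, turn the fastener clockwise with the screwdriver until its metal tab lies square across the edge of the carved block. Put the screwdriver back upright in its stand and let go. Do not touch the jig with the gripper, and leave the jar, the jar lid and the candle where they are.

Things in the scene. Friction and masses are not known exactly. Their poses are not given: they have to be found in the camera images.
- jig: Printing jig fixed to the table: plywood base 220 x 220 x 18 mm, origin at the centre of its underside, z up. On it a carved wooden block (140 mm in x, 100 mm in y, centred at x 0, y +30 mm; top 32 mm above the table). The fastener's upright axis is at x 0, y -55 mm: a dark boss 32 mm wide, 32 mm high, above it an aluminium tab (33 to 37 mm high), above that the slotted steel head.
- latch (a joint): Angle of the fastener's tab, rad. The tab is 16 mm wide and reaches 60 mm from the upright axis. At 0 it points along the jig's -x (unlocked); it grows clockwise seen from above; at 1.571 it points along the jig's +y, square across the block's edge (locked); a fixed stop at 1.75. Starts at 0 to 0.3. Takes about 0.04 N m to turn, stays where left. The head turns rigidly with it.
- head_top (a point): Centre of the top of the fastener's steel head (26 mm wide, top 53 mm above the table), z up. A straight slot crosses it: 7 mm deep, 9 mm wide at the top, narrowing to 5 mm at half depth. Slot direction is not measured (seen in pictures): at the start 42 degrees anticlockwise to 58 clockwise of the jig's x. Spring under the head: yields 1 mm per 4 N, up to 6 mm. This frame turns with the tab.
- driver: Flat screwdriver, loose, hanging upright in the stand: square dark wooden handle 28 x 28 mm, 66 mm tall, origin at the centre of the handle's underside, z up; below it a steel shank 10 mm wide with a flat blade, 55 mm in all. The blade is 14 mm wide along the driver's x and 3.2 mm thick along its y (2.2 mm in the last 2 mm). About 110 g.
- driver_grip (a point): Point to grip on the axis of the screwdriver, 36 mm above the handle's underside; the handle's flats face the driver's x and y.
- driver_tip (a point): Middle of the end of the screwdriver's blade, 55 mm below the handle's underside.
- stand: Fixed wooden stand: block 66 x 66 mm, 62 mm tall (foot 90 x 90 mm), origin at the centre of its underside, with a square hole 22 x 22 mm right through, square to the stand; the handle's underside rests on the top and the blade hangs in the hole. It goes back with the blade square to the stand, any of the four ways round.
- stand_mouth (a point): Centre of the mouth of the stand's hole, on its top, 62 mm above the table.
- dye_jar: Glass jar with a lid, 72 mm wide, 100 mm tall, origin at the centre of its underside. Stands on the other side of the jig from the stand. To be left alone.
- jar_lid: Dark metal ring lid of a jar, 76 mm wide, 12 mm high, on the table beyond the jig. To be left alone.
- candle: Short white candle, 48 mm wide, 45 mm tall, on the table beyond the jig. To be left alone.
Mind the look-alikes: they are no part of the job. Of the things like the driver, leave any that is purple or red; of the rest the smaller one is meant.

How it is judged:
By the outcome, as a careful person would: the job done as asked, in the order asked, and still so for the second after the job is handed in, with the robot touching nothing.
It also fails if it takes over 72 s, if anything falls off the work surface, if the arm or the gripper's body presses on something with over 40 N, if the wrist force passes 120 N, or if a joint passes its speed limit or range.

## Working session

There is one attempt and no reset: what is moved stays moved. The work goes in short steps, Python scripts to look and compute and a shell command to move; the robot and the scene stay as the last step left them, time stands still between calls to the robot, and variables do not carry over. Pictures are saved under pics/ and viewed, at most 10 in all, crops included, and the job is handed in when it is done.

```bash
mkdir -p pics; cat > h.py <<'E'
import numpy as np, cv2
from plant import sensors, viewer, workorder, ctrl
from scipy.spatial.transform import Rotation as R
def snap(n,f):
    p=viewer.camera_params(n); im=viewer.snapshot(n); cv2.imwrite('pics/'+f,im[:,:,::-1]); np.save('pics/'+f+'.npy',p,allow_pickle=True); return im,p
def load(f): return cv2.imread('pics/'+f), np.load('pics/'+f+'.npy',allow_pickle=True).item()
def ray(p,uv,z):
    K=np.array([[p['fx'],0,p['cx']],[0,p['fy'],p['cy']],[0,0,1]]); E=np.array(p['extrinsics'])
    q=cv2.undistortPoints(np.array([[uv]],float),K,np.array(p['dist'],float))[0,0]
    d=E[:3,:3].T@np.array([q[0],-q[1],-1]); c=-E[:3,:3].T@E[:3,3]
    return c+d*(z-c[2])/d[2]
def proj(p,X):
    E=np.array(p['extrinsics']); X=np.atleast_2d(X)@E[:3,:3].T+E[:3,3]; X=X*[1,-1,-1]
    K=np.array([[p['fx'],0,p['cx']],[0,p['fy'],p['cy']],[0,0,1]])
    return cv2.projectPoints(X,np.zeros(3),np.zeros(3),K,np.array(p['dist'],float))[0][:,0]
E
python3 - <<'E'
from h import *
np.set_printoptions(precision=3,suppress=True)
for n in ('scene','top'):
    im,p=snap(n,n+'0.png'); E=np.array(p['extrinsics']); print(n,p['fx'],p['dist'],-E[:3,:3].T@E[:3,3])
print(sensors.get_obs(),ctrl.hold_point_z)
E
```

```text
scene 566.1108869560919 [-0.086  0.     0.     0.     0.   ] [1.345 0.69  0.842]
top 505.12743972867986 [-0.001  0.     0.     0.     0.   ] [0.549 0.038 1.031]
{'clock': 0.1, 'joint_pos': array([ 92.138,  20.586,   0.64 ,  -0.017, -70.137, -16.506]), 'qvel': array([ 0.112, -0.024,  0.061,  0.058, -0.021, -0.046]), 'tau': array([ -0.002, -58.417,  29.375,   7.015,   0.01 ,  -0.   ]), 'tool_pos': array([0.167, 0.653, 0.226]), 'orientation': array([179.915,  -0.008, -14.373]), 'force': array([ 0.259, -0.477, -0.286]), 'moment': array([-0.027,  0.005,  0.008]), 'gripper_force': 0.0, 'opening': 0.08740593028137392} 0.0188
```

View pics/top0.png

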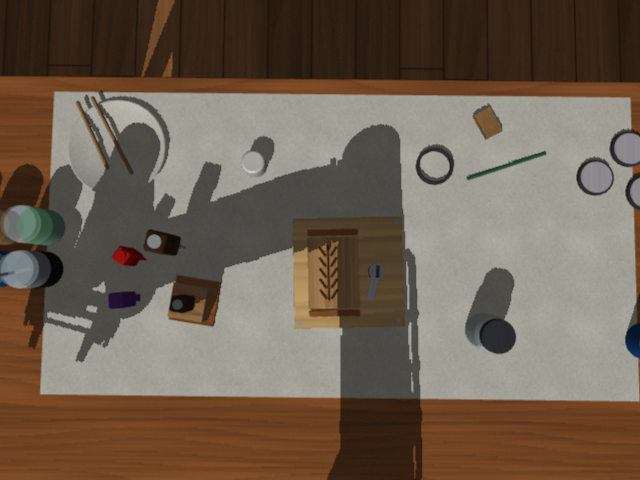

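View pics/scene0.png

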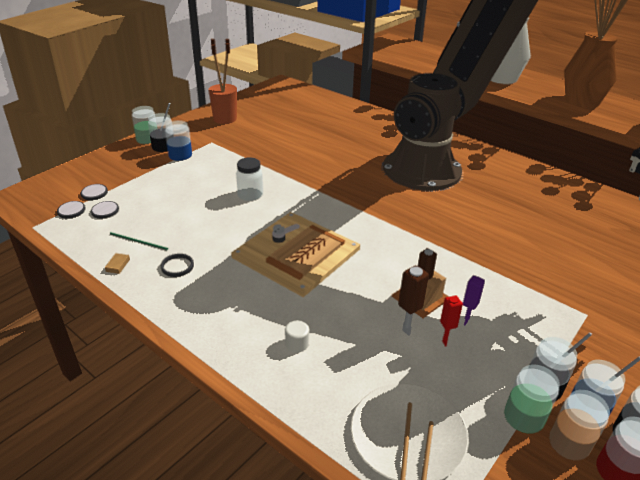

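Top view: the stand is at about (195,300) with a dark driver at (182,304). A larger dark driver is at (158,242), a red one at (126,256) and a purple one at (123,299). The jig is at (349,272), with the fastener head at about (376,271) and the tab pointing down the image. The smaller dark driver in the stand is the one I want, and I'll check that in a close crop.

```bash
python3 - <<'E'
from h import *
t,pt=load('top0.png'); s,ps=load('scene0.png')
a=cv2.resize(t[220:340,100:230],None,fx=3,fy=3,interpolation=2)
b=cv2.resize(s[235:335,370:500],None,fx=3,fy=3,interpolation=2)
c=cv2.resize(t[210:335,285:415],None,fx=3,fy=3,interpolation=2)[:300]
d=cv2.resize(s[205:300,225:365],None,fx=2.8,fy=3,interpolation=2)
w=390
top=np.hstack([a[:300] if 0 else cv2.resize(a,(390,300)),cv2.resize(b,(390,300))])
bot=np.hstack([cv2.resize(t[210:335,285:415],(390,300),interpolation=2),cv2.resize(s[205:300,225:365],(390,300),interpolation=2)])
cv2.imwrite('pics/crop.png',np.vstack([top,bot]))
E
```

```text
(no output)
```

View pics/crop.png

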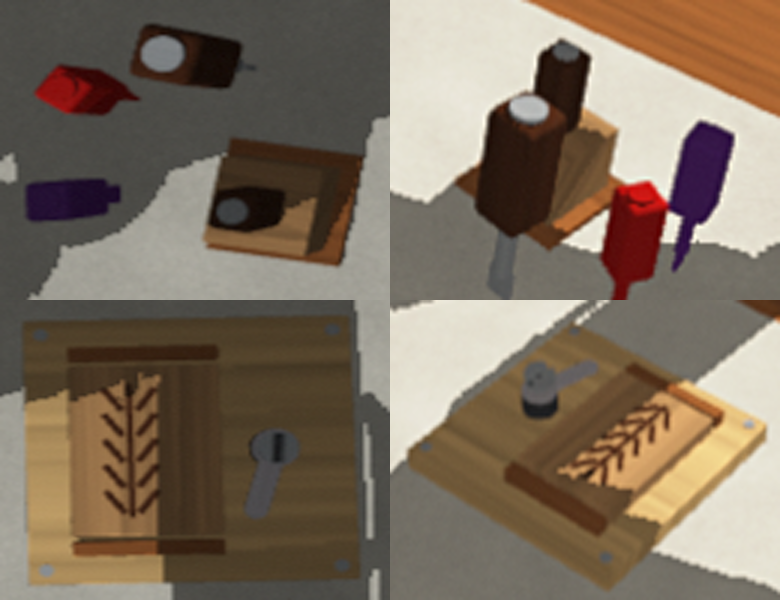

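The crop confirms it: the driver in the stand (cap at about (177,304)) is the smaller dark one, and the larger dark, red and purple ones stand outside it. The fastener head is at (376,271) with its slot running roughly up and down the image, and the tab points down and slightly left.

```bash
python3 - <<'E'
from h import *
np.set_printoptions(precision=4,suppress=True)
t,p=load('top0.png')
A=lambda x,y:(100+x/3,220+y/2.5); C=lambda x,y:(285+x/3,210+(y-300)/2.4)
print('cap',ray(p,A(232,210),.130))
f=[ray(p,A(*q),.0)[:2] for q in [(362,157),(340,265)]]; print('foot right',f)
b=[ray(p,A(*q),.062)[:2] for q in [(222,160),(328,172),(312,254),(205,245)]]; print('block',b,np.mean(b,0))
j=[ray(p,C(*q),.018)[:2] for q in [(22,322),(350,316),(360,579),(28,584)]]; print('jig',j,np.mean(j,0))
print('head',ray(p,C(274,447),.053)); print('tab end',ray(p,C(257,516),.037)); print('slot',ray(p,C(277,433),.053),ray(p,C(279,462),.053))
for n,uv in dict(big=(154,242),red=(121,256),purple=(112,300)).items(): print(n,ray(p,uv,.14))
w=viewer.camera_params('wrist'); E=np.array(w['extrinsics']); o=sensors.get_obs()
Rt=R.from_euler('xyz',o['orientation'],degrees=True).as_matrix()
print('cam in tool',Rt.T@(-E[:3,:3].T@E[:3,3]-o['tool_pos']),Rt.T@E[:3,:3].T, w['fx'],w['cx'],w['dist'])
E
```

```text
cap [0.49   0.2938 0.13  ]
foot right [array([0.5253, 0.2438]), array([0.438 , 0.2565])]
block [array([0.5235, 0.3206]), array([0.5151, 0.2528]), array([0.4528, 0.2613]), array([0.4588, 0.3295])] [0.4875 0.2911]
jig [array([0.6551, 0.0987]), array([ 0.6625, -0.1215]), array([ 0.4438, -0.1283]), array([0.4372, 0.0915])] [ 0.5496 -0.0149]
head [ 0.5521 -0.0672  0.053 ]
tab end [ 0.4959 -0.058   0.037 ]
slot [ 0.5634 -0.0691  0.053 ] [ 0.5401 -0.0704  0.053 ]
big [0.5991 0.3355 0.14  ]
red [0.5737 0.393  0.14  ]
purple [0.4963 0.406  0.14  ]
cam in tool [ 0.0779  0.0005 -0.1583] [[-0.0004  0.9585  0.2851]
 [ 1.      0.0004 -0.0001]
 [-0.0002  0.2851 -0.9585]] 340.9111505472559 314.2935996524472 [-0.0515  0.      0.      0.      0.    ]
```

```bash
python3 - <<'E'
from h import *
np.set_printoptions(precision=4,suppress=True)
_,p=load('top0.png');_,s=load('scene0.png')
def tri(a,b):
    L=[]
    for q,uv in((p,a),(s,b)):
        x0,x1=ray(q,uv,0),ray(q,uv,.3); L.append((x0,(x1-x0)/np.linalg.norm(x1-x0)))
    M=sum(np.eye(3)-np.outer(d,d) for _,d in L); v=sum((np.eye(3)-np.outer(d,d))@x for x,d in L)
    X=np.linalg.solve(M,v); return X,[np.linalg.norm((np.eye(3)-np.outer(d,d))@(X-x)) for x,d in L]
A=lambda x,y:(100+x/3,220+y/2.5);B=lambda x,y:(370+(x-390)/3,235+y/3)
print('small',tri(A(232,210),B(566,50)));print('big',tri(A(162,53),B(529,108)))
print('red',tri(A(68,85),B(641,192)));print('purple',tri(A(30,202),B(716,125)))
D=lambda x,y:(225+(x-390)*140/390,205+(y-300)*95/300)
C=lambda x,y:(285+x/3,210+(y-300)/2.4)
print('head',tri(C(274,447),D(538,377)))
E
```

```text
small (array([0.4899, 0.2942, 0.1282]), [np.float64(0.00011011265050706275), np.float64(0.00011011265050706537)])
big (array([0.5993, 0.3272, 0.1644]), [np.float64(0.00022915733686954882), np.float64(0.0002291573368694954)])
red (array([0.5769, 0.3993, 0.1211]), [np.float64(0.001815274810092615), np.float64(0.0018152748100924937)])
purple (array([0.4953, 0.4117, 0.1308]), [np.float64(0.0017633376307409202), np.float64(0.0017633376307409538)])
head (array([ 0.5529, -0.0689,  0.0451]), [np.float64(0.0011594367799041068), np.float64(0.0011594367799042029)])
```

```bash
python3 -m pendant '[[1,[0.03,0.02,0],[0,0,-0.6]],[1,[0.063,0.042,0],[0,0,-1.2]],[1,[0.096,0.064,0],[0,0,-1.8]],[1,[0.129,0.086,0],[0,0,-2.4]],[1,[0.162,0.108,0],[0,0,-3]],[1,[0.195,0.131,0],[0,0,-3.6]],[1,[0.228,0.153,0],[0,0,-4.2]],[1,[0.261,0.175,0],[0,0,-5]],[1,[0.294,0.197,0],[0,0,-6]],[1,[0.327,0.22,0],[0,0,-7]]]'; python3 -m pendant '[[1,[0.025,0.017,0],[0,0,0]],[1,[0.05,0.034,0],[0,0,0]],[1,[0.073,0.049,0],[0,0,0]],[1,[0.073,0.049,0],[0,0,0]],[1,[0.073,0.049,0],[0,0,0]]]'; python3 - <<'E'
from h import *
im,p=snap('wrist','w1.png'); print(sensors.get_obs()['tool_pos'],sensors.get_obs()['orientation'])
E
```

```text
clock: 0.93
tool_pos: [0.4305, 0.3579, 0.2265]
orientation: [180.0, 0.0, -7.3]
force: [0.5, 0.4, 0.6]
opening: 0.0874
gripper_force: 0.0
clock: 1.35
tool_pos: [0.4965, 0.3003, 0.226]
orientation: [180.0, 0.0, -7.5]
force: [-0.9, -0.1, -0.2]
opening: 0.0878
gripper_force: 0.0
[0.49590065 0.30101323 0.22604982] [ 1.79963356e+02  3.98520209e-02 -7.46144168e+00]
```

View pics/w1.png

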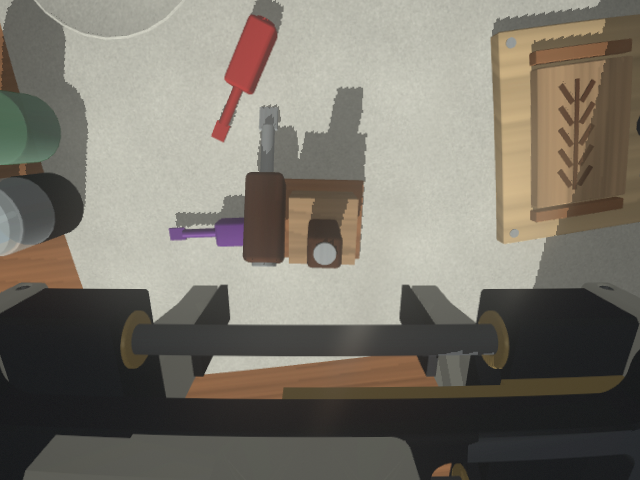

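The wrist view shows the red (245,60) and purple (230,232) drivers lying down and the big dark one (265,215) lying beside the stand. They were upright before, so they seem to have toppled. The target driver is still in the stand, with its cap at (325,253). I'll take fresh views before reaching.

```bash
python3 - <<'E'
from h import *
t,_=snap('top','top2.png'); s,p=snap('scene','scene2.png')
w,pw=load('w1.png')
a=cv2.resize(t[200:340,80:240],(400,350),interpolation=2); b=cv2.resize(s[225:365,360:520],(400,350),interpolation=2)
cv2.imwrite('pics/c2.png',np.hstack([a,b])[:,:,::-1])
print(proj(pw,[[.49,.294,.13],[.4372,.0915,.018],[.5993,.3272,.1644]]))
E
```

```text
[[322.48494706 254.58074578]
 [501.94501172 245.1316976 ]
 [247.07306286 109.39571819]]
```

View pics/c2.png

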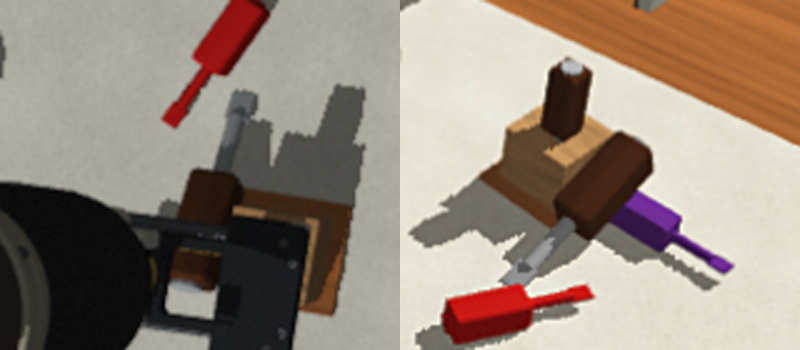

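The look-alikes toppled by themselves. The big dark one now leans on the stand's +y side, and the target is untouched. I'll grip along the stand's x so the fingers stay clear of it.

```bash
python3 -m pendant '[[1,[-0.0045,0.0092,0],[0,0,7]],[1,[-0.0045,0.0092,0],[0,0,14]],[1,[-0.0045,0.0092,0],[0,0,21]],[1,[-0.0045,0.0092,0],[0,0,28]],[1,[-0.0045,0.0092,0],[0,0,35]],[1,[-0.0045,0.0092,0],[0,0,42]],[1,[-0.0045,0.0092,0],[0,0,49]],[1,[-0.0045,0.0092,0],[0,0,56]],[1,[-0.0045,0.0092,0],[0,0,63]],[1,[-0.0045,0.0092,0],[0,0,70]]]' >/dev/null; python3 -m pendant '[[1,[0,0,0.02],[0,0,7]],[1,[0,0,0.04],[0,0,14]],[1,[0,0,0.06],[0,0,20]],[1,[0,0,0.07],[0,0,20]],[1,[0,0,0.07],[0,0,20]],[1,[0,0,0.07],[0,0,20]]]'; python3 - <<'E'
from h import *
im,p=snap('wrist','w2.png'); o=sensors.get_obs(); print(o['tool_pos'],o['orientation'])
E
```

```text
clock: 2.83
tool_pos: [0.4899, 0.2936, 0.1568]
orientation: [180.0, -0.0, -97.1]
force: [0.7, -0.1, 0.6]
opening: 0.0875
gripper_force: 0.0
[0.49038852 0.29384939 0.15749885] [-1.79950556e+02  2.75950766e-02 -9.71379818e+01]
```

View pics/w2.png

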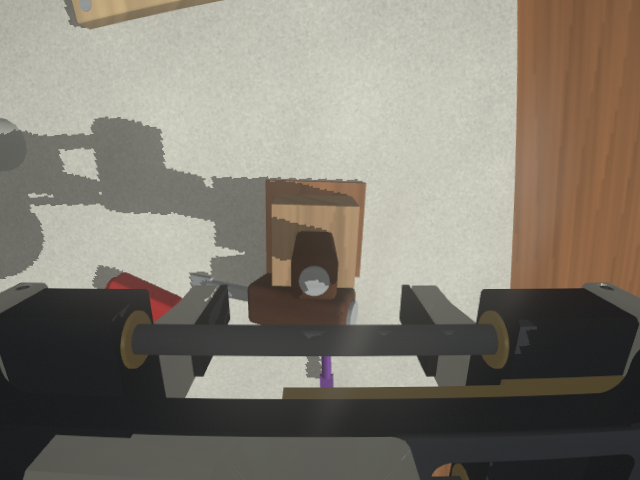

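The cap is centred between the fingers at (314,282). The big driver lies behind it (row 278 and below), outside the fingers' path. Next I descend and grip.

```bash
python3 -m pendant '[[1,[0,0,0.025],[0,0,0]],[1,[0,0,0.05],[0,0,0]],[1,[0,0,0.07],[0,0,0]],[1,[0,0,0.078],[0,0,0]],[1,[0,0,0.078],[0,0,0]]]'; python3 -m pendant '[[-0.4,[0,0,0],[0,0,0]],[-0.6,[0,0,0],[0,0,0]],[-1,[0,0,0],[0,0,0]],[-1,[0,0,0],[0,0,0]],[-1,[0,0,0],[0,0,0]],[-1,[0,0,0],[0,0,0]],[-1,[0,0,0],[0,0,0]],[-1,[0,0,0],[0,0,0]]]'
```

```text
clock: 3.3
tool_pos: [0.4898, 0.2928, 0.0778]
orientation: [179.9, -0.1, -97.3]
force: [0.0, -0.1, -0.0]
opening: 0.0872
gripper_force: 0.0
clock: 3.97
tool_pos: [0.4902, 0.2931, 0.0787]
orientation: [-180.0, 0.0, -97.4]
force: [0.5, 0.5, 0.2]
opening: 0.0399
gripper_force: 0.0
```

```bash
python3 -m pendant '[[-1,[0,0,0],[0,0,0]],[-1,[0,0,0],[0,0,0]],[-1,[0,0,0],[0,0,0]],[-1,[0,0,0],[0,0,0]],[-1,[0,0,0],[0,0,0]],[-1,[0,0,0],[0,0,0]]]'; python3 -m pendant '[[-1,[0,0,-0.01],[0,0,0]],[-1,[0,0,-0.025],[0,0,0]],[-1,[0,0,-0.05],[0,0,0]],[-1,[0,0,-0.075],[0,0,0]],[-1,[0,0,-0.1],[0,0,0]],[-1,[0,0,-0.11],[0,0,0]],[-1,[0,0,-0.11],[0,0,0]]]'; python3 - <<'E'
from h import *
t,_=snap('top','top3.png'); s,p=snap('scene','scene3.png'); w,_=snap('wrist','w3.png')
u=proj(p,[[.49,.293,.12],[.49,.293,.07]]).astype(int);print(u)
c=u[1]
b=cv2.resize(s[c[1]-70:c[1]+50,c[0]-60:c[0]+60],(400,400),interpolation=2); a=cv2.resize(w,(533,400))[:,70:470]
cv2.imwrite('pics/c3.png',np.hstack([a,b])[:,:,::-1])
E
```

```text
clock: 4.47
tool_pos: [0.4902, 0.2931, 0.0785]
orientation: [180.0, -0.0, -97.4]
force: [-0.4, -0.9, -0.1]
opening: 0.0277
gripper_force: 29.7
clock: 5.05
tool_pos: [0.4913, 0.2942, 0.192]
orientation: [-179.8, 0.2, -97.4]
force: [0.2, 0.0, -1.4]
opening: 0.028
gripper_force: 29.7
[[427 254]
 [424 273]]
```

View pics/c3.png

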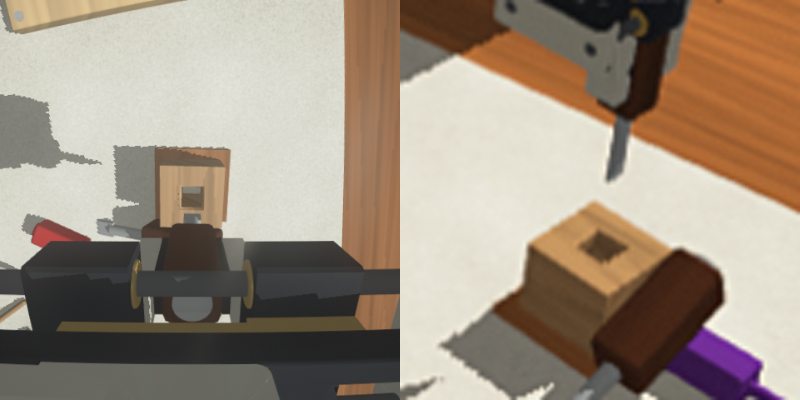

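The driver is gripped (opening 28 mm, 29.7 N) and clear of the stand. Its blade is seen broadside in the wrist view at about (192,220) in the crop, so its width runs along the tool's y. Next stop is above the fastener.

```bash
python3 -m pendant '[[-1,[0.015,-0.0045,0],[0,0,-0.5]],[-1,[0.05,-0.015,0],[0,0,-2]],[-1,[0.085,-0.026,0],[0,0,-3]],[-1,[0.121,-0.037,0],[0,0,-4]],[-1,[0.158,-0.048,0],[0,0,-5]],[-1,[0.195,-0.059,0],[0,0,-6]],[-1,[0.232,-0.07,0],[0,0,-7]],[-1,[0.269,-0.081,0],[0,0,-8]],[-1,[0.305,-0.092,0],[0,0,-9]],[-1,[0.335,-0.101,0],[0,0,-10.4]]]' >/dev/null; python3 -m pendant '[[-1,[0.017,-0.006,0.01],[0,0,0]],[-1,[0.017,-0.006,0.02],[0,0,0]],[-1,[0.017,-0.006,0.02],[0,0,0]],[-1,[0.017,-0.006,0.02],[0,0,0]],[-1,[0.017,-0.006,0.02],[0,0,0]]]'; python3 - <<'E'
from h import *
o=sensors.get_obs(); w,p=snap('wrist','w4.png'); print(o['tool_pos'],o['orientation'],o['force'],o['moment'])
_,p3=load('w3.png'); print('mouth',ray(p3,(314.5,235),.062))
u=proj(p,[[.5515,-.0695,.053],[.545,-.09,.1]]);print(u); u=u[0].astype(int)
c=w[u[1]-70:u[1]+110,u[0]-120:u[0]+120]; print('origin',u-[120,70])
cv2.imwrite('pics/c4.png',cv2.resize(c,(800,600),interpolation=2)[:,:,::-1])
E
```

```text
clock: 6.45
tool_pos: [0.5539, -0.0682, 0.1682]
orientation: [179.9, -0.0, -86.9]
force: [0.3, 0.1, -1.1]
opening: 0.0283
gripper_force: 29.7
[ 0.5539452  -0.06816054  0.16816775] [ 1.79931300e+02 -1.43259677e-02 -8.69223535e+01] [ 0.27682645  0.10099876 -1.09869881] [ 0.12505159 -0.06149577 -0.00669117]
mouth [0.48997122 0.29073844 0.062     ]
[[317.84202556 239.77806438]
 [329.68640089 230.04024207]]
origin [197 169]
```

View pics/c4.png

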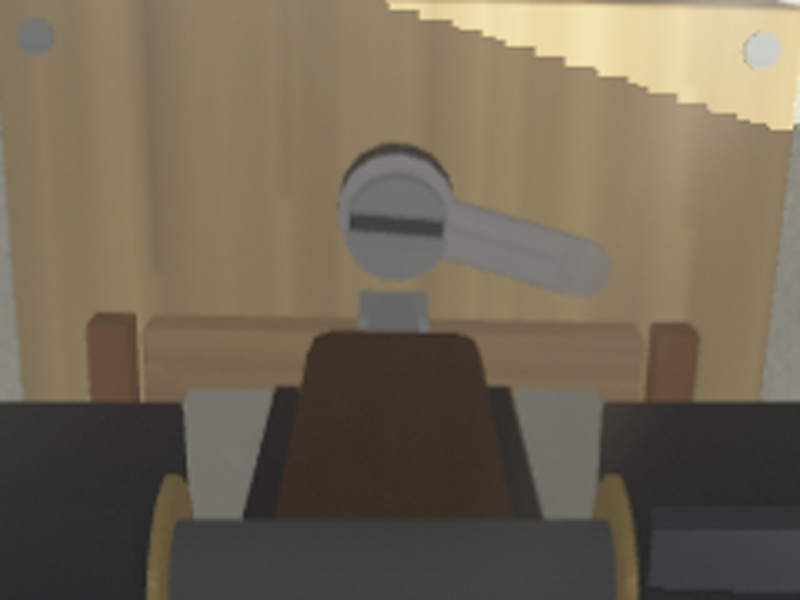

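The slot runs from (350,221) to (443,229) in the crop, with the head centre at about (397,224). The blade end spans (360–428, 292) and is almost parallel to the slot. The tab points right and slightly down.

```bash
python3 - <<'E'
from h import *
np.set_printoptions(precision=4,suppress=True)
_,p=load('w4.png'); f=lambda x,y:(197+x/3.3333,169+y/3.3333)
a,b=ray(p,f(350,221),.053),ray(p,f(443,229),.053); print('slot',a,b,(a+b)/2,np.degrees(np.arctan2(*(a-b)[1::-1])))
print('head',ray(p,f(397,224),.053))
for z in(.094,.096,.098): print('tip',z,ray(p,f(394,290),z), 'width',ray(p,f(428,290),z)-ray(p,f(360,290),z))
print('jig screws',ray(p,f(36,36),.018),ray(p,f(762,50),.018))
t=ray(p,f(592,267),.037); print('tab end',t)
E
```

```text
slot [ 0.5648 -0.0727  0.053 ] [ 0.5416 -0.0718  0.053 ] [ 0.5532 -0.0722  0.053 ] -2.029062985070335
head [ 0.5531 -0.0725  0.053 ]
tip 0.094 [ 0.5538 -0.0688  0.094 ] width [-0.0146 -0.0008  0.    ]
tip 0.096 [ 0.5538 -0.0695  0.096 ] width [-0.0145 -0.0008  0.    ]
tip 0.098 [ 0.5538 -0.0701  0.098 ] width [-0.0144 -0.0008  0.    ]
jig screws [ 0.6526 -0.1104  0.018 ] [ 0.4564 -0.1171  0.018 ]
tab end [ 0.5001 -0.0591  0.037 ]
```

```bash
python3 -m pendant '[[-1,[0.0028,0.0006,0],[0,0,5]],[-1,[0.0028,0.0006,0.01],[0,0,5]],[-1,[0.0028,0.0006,0.02],[0,0,5]],[-1,[0.0028,0.0006,0.03],[0,0,5]],[-1,[0.0028,0.0006,0.035],[0,0,5]],[-1,[0.0028,0.0006,0.035],[0,0,5]],[-1,[0.0028,0.0006,0.035],[0,0,5]]]'; python3 - <<'E'
from h import *
o=sensors.get_obs(); w,p=snap('wrist','w5.png'); print(o['tool_pos'],o['orientation'],o['force'],o['moment'])
u=proj(p,[o['tool_pos']-[0,0,.072]])[0].astype(int)
c=w[u[1]-60:u[1]+60,u[0]-80:u[0]+80]; print('origin',u-[80,60])
cv2.imwrite('pics/c5.png',cv2.resize(c,(800,600),interpolation=2)[:,:,::-1])
E
```

```text
clock: 7.08
tool_pos: [0.5536, -0.0716, 0.133]
orientation: [179.9, -0.0, -91.9]
force: [-0.2, -0.5, -0.4]
opening: 0.0279
gripper_force: 29.7
[ 0.55357779 -0.07157983  0.13298318] [ 1.79932207e+02 -2.60352578e-02 -9.19154948e+01] [-0.22072102 -0.52535415 -0.36657851] [ 0.05608291 -0.11614002  0.02543354]
origin [234 197]
```

View pics/c5.png

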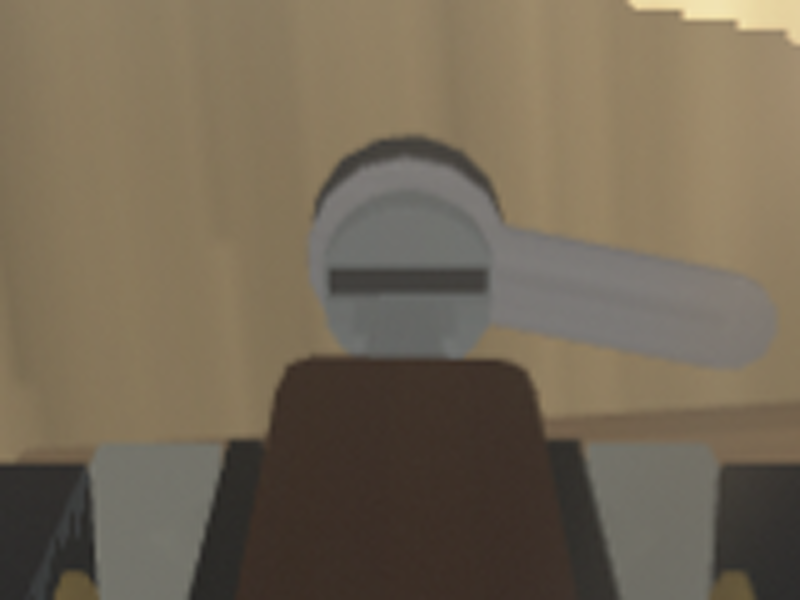

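```bash
python3 - <<'E'
from h import *
np.set_printoptions(precision=4,suppress=True)
_,p=load('w5.png'); f=lambda x,y:(234+x/5,197+y/5)
for z in (.046,.0495,.053): print(z,ray(p,f(408,268),z)[1],ray(p,f(408,280),z),ray(p,f(408,292),z)[1])
for z in(.059,.061,.063): print('tip',z,ray(p,f(410,299),z))
w=cv2.imread('pics/w5.png',0); print(w[240:272,316])
E
```

```text
0.046 -0.07217728845024682 [ 0.5531 -0.0703  0.046 ] -0.068365758390192
0.0495 -0.07328076617386316 [ 0.5531 -0.0714  0.0495] -0.0695236067998274
0.053 -0.07438424389747948 [ 0.5531 -0.0725  0.053 ] -0.07068145520946278
tip 0.059 [ 0.5528 -0.0716  0.059 ]
tip 0.061 [ 0.5528 -0.0723  0.061 ]
tip 0.063 [ 0.5528 -0.0729  0.063 ]
[112 112 112 111 112 112 111 111 111 108  91  64  64  64  64  80 103 102
 103 101 102 102 102 102 101 101 101  97  79  54  54  53]
```

```bash
python3 -m pendant '[[-1,[0,0,0.004],[0,0,0]],[-1,[0,0,0.008],[0,0,0]],[-1,[0,0,0.01],[0,0,0]],[-1,[0,0,0.01],[0,0,0]]]'; python3 -m pendant '[[-1,[0,0,0.001],[0,0,0]],[-1,[0,0,0.002],[0,0,0]],[-1,[0,0,0.002],[0,0,0]],[-1,[0,0,0.002],[0,0,0]]]'
```

```text
clock: 7.47
tool_pos: [0.5534, -0.0717, 0.123]
orientation: [180.0, -0.0, -92.0]
force: [-0.7, 1.1, -0.6]
opening: 0.0279
gripper_force: 29.7
clock: 7.8
tool_pos: [0.5539, -0.0716, 0.1216]
orientation: [-180.0, -0.0, -92.0]
force: [-0.5, 0.3, -1.1]
opening: 0.028
gripper_force: 29.7
```

```bash
python3 -m pendant '[[-1,[0,0,0.001],[0,0,0]],[-1,[0,0,0.002],[0,0,0]],[-1,[0,0,0.002],[0,0,0]],[-1,[0,0,0.002],[0,0,0]]]'; python3 -m pendant '[[-1,[0,0,0.001],[0,0,0]],[-1,[0,0,0.0015],[0,0,0]],[-1,[0,0,0.0015],[0,0,0]],[-1,[0,0,0.0015],[0,0,0]]]'
```

```text
clock: 8.13
tool_pos: [0.5538, -0.0716, 0.1195]
orientation: [180.0, 0.0, -92.0]
force: [-1.0, -0.3, -1.3]
opening: 0.028
gripper_force: 29.7
clock: 8.47
tool_pos: [0.5538, -0.0715, 0.118]
orientation: [180.0, 0.0, -92.0]
force: [0.6, 1.5, -1.1]
opening: 0.0278
gripper_force: 29.7
```

```bash
python3 -m pendant '[[-1,[0,0,0.0005],[0,0,0]],[-1,[0,0,0.001],[0,0,0]],[-1,[0,0,0.001],[0,0,0]],[-1,[0,0,0.001],[0,0,0]]]'; python3 - <<'E'
from h import *
w,p=snap('wrist','w6.png'); print(sensors.get_obs()['force'])
c=w[190:310,234:394]
cv2.imwrite('pics/c6.png',cv2.resize(c,(800,600),interpolation=2)[:,:,::-1])
E
```

```text
clock: 8.8
tool_pos: [0.5539, -0.0716, 0.1171]
orientation: [-180.0, 0.0, -92.0]
force: [0.4, 0.7, -0.7]
opening: 0.028
gripper_force: 29.7
[-0.17124203  0.6942945  -0.76638647]
```

View pics/c6.png

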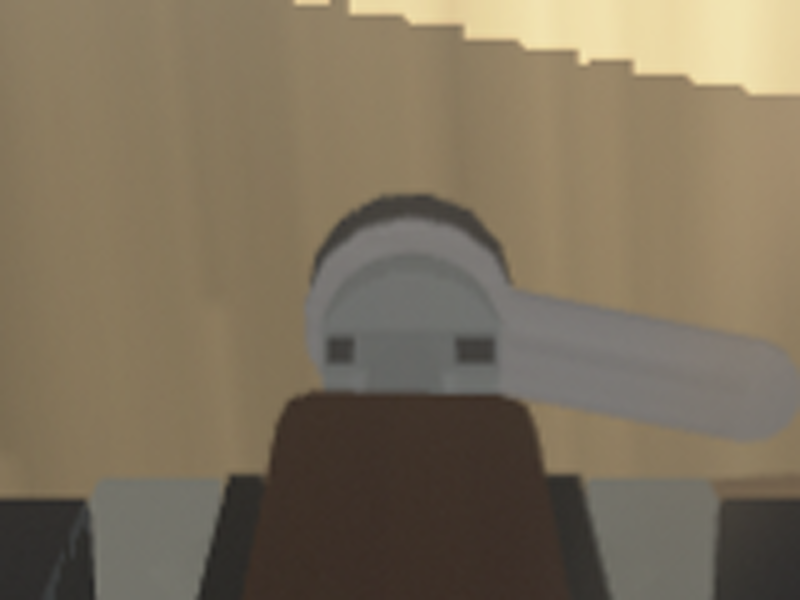

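The blade is inside the slot: slot ends show at (340,349) and (476,349) on either side of it, and it sits about 1 mm off along the slot. I'll centre it and ease down until the spring answers.

```bash
python3 -m pendant '[[-1,[0,0.001,0.0003],[0,0,0]],[-1,[0,0.001,0.0007],[0,0,0]],[-1,[0,0.001,0.0007],[0,0,0]],[-1,[0,0.001,0.0007],[0,0,0]]]'; python3 - <<'E'
from h import *
for i in range(3): viewer.snapshot('wrist'); print(sensors.get_obs()['force'])
E
```

```text
clock: 9.18
tool_pos: [0.553, -0.0715, 0.1166]
orientation: [-180.0, 0.0, -92.0]
force: [-0.1, 1.3, 1.7]
opening: 0.0279
gripper_force: 29.7
[0.63551453 0.72558201 2.03506512]
[-0.23500879  1.60560043  2.01593809]
[ 1.16145705 -0.07848165  1.28551052]
```

```bash
python3 -m pendant '[[-1,[0,0,0.0003],[0,0,4]],[-1,[0,0,0.0003],[0,0,8]],[-1,[0,0,0.0003],[0,0,12]],[-1,[0,0,0.0003],[0,0,16]],[-1,[0,0,0.0003],[0,0,20]],[-1,[0,0,0.0003],[0,0,24]],[-1,[0,0,0.0003],[0,0,28]],[-1,[0,0,0.0003],[0,0,30]]]'; python3 - <<'E'
from h import *
for i in range(4): viewer.snapshot('wrist'); o=sensors.get_obs(); print(o['force'],o['moment'])
snap('top','t7.png');snap('scene','s7.png');snap('wrist','w7.png')
E
```

```text
clock: 10.0
tool_pos: [0.5533, -0.0712, 0.1163]
orientation: [-180.0, 0.1, -122.2]
force: [1.5, 3.2, 2.5]
opening: 0.028
gripper_force: 29.7
[-1.05432591  2.36308015  1.914689  ] [ 1.33124896 -0.2471492   0.00659108]
[0.16515854 3.74673201 2.29386552] [ 1.41534678 -0.33663217  0.0702267 ]
[0.75524491 4.08200113 2.17234585] [ 1.47594033 -0.33634587  0.0584768 ]
[0.93579985 3.66259453 2.6023735 ] [ 1.59751074 -0.41706953  0.04794651]
```

```bash
cat >> h.py <<'E'
def tab(f,c=(.5532,-.0722),n='',rr=np.arange(.025,.056,.002)):
    im,p=load(f); hsv=cv2.cvtColor(im,cv2.COLOR_BGR2HSV).astype(float)
    ph=np.arange(60,230,.5); out=[]
    for a in ph:
        X=np.array([[c[0]+r*np.cos(np.radians(a)),c[1]+r*np.sin(np.radians(a)),.037] for r in rr])
        u=np.round(proj(p,X)).astype(int); ok=(u[:,0]>=0)&(u[:,0]<640)&(u[:,1]>=0)&(u[:,1]<480)
        s=hsv[u[ok,1],u[ok,0]]; out.append(np.mean((s[:,1]<60)&(s[:,2]>70)) if ok.any() else 0)
    out=np.array(out); g=ph[out>.6]
    return g.min() if len(g) else None, g.max() if len(g) else None, np.sum(ph*out**4)/np.sum(out**4)
E
python3 - <<'E'
from h import *
for f in ('top0.png','w4.png','w5.png','w6.png','w7.png','t7.png'): print(f,tab(f))
E
```

```text
top0.png (np.float64(152.0), np.float64(172.5), np.float64(162.63358873324728))
w4.png (np.float64(154.0), np.float64(176.0), np.float64(163.46520181020068))
w5.png (np.float64(154.0), np.float64(176.0), np.float64(164.89567806958564))
w6.png (np.float64(131.5), np.float64(176.5), np.float64(163.08123357479985))
w7.png (np.float64(136.5), np.float64(157.5), np.float64(144.77395373050942))
t7.png (None, None, np.float64(nan))h.py:24: RuntimeWarning: invalid value encountered in scalar divide
  return g.min() if len(g) else None, g.max() if len(g) else None, np.sum(ph*out**4)/np.sum(out**4)
```

```bash
python3 -m pendant '[[-1,[-0.0004,0.0003,0],[0,0,4]],[-1,[-0.0004,0.0003,0],[0,0,8]],[-1,[-0.0004,0.0003,0],[0,0,12]],[-1,[-0.0004,0.0003,0],[0,0,16]],[-1,[-0.0004,0.0003,0],[0,0,20]],[-1,[-0.0004,0.0003,0],[0,0,24]],[-1,[-0.0004,0.0003,0],[0,0,28]],[-1,[-0.0004,0.0003,0],[0,0,30]]]'; python3 - <<'E'
from h import *
for i in range(2): viewer.snapshot('wrist'); o=sensors.get_obs(); print(o['force'],o['moment'])
snap('wrist','w8.png'); print(tab('w8.png'))
E
```

```text
clock: 11.02
tool_pos: [0.553, -0.0712, 0.1162]
orientation: [-180.0, 0.0, -152.2]
force: [0.6, 1.7, 2.9]
opening: 0.0277
gripper_force: 29.7
[0.95322358 2.08456191 2.30356975] [ 1.0791772  -0.61582792  0.00355391]
[1.9124174  2.03328587 2.38126478] [ 1.07232716 -0.55134836 -0.00195649]
(np.float64(106.5), np.float64(128.5), np.float64(115.38461614748411))
```

```bash
python3 -m pendant '[[-1,[0,0,0],[0,0,4]],[-1,[0,0,0],[0,0,8]],[-1,[0,0,0],[0,0,12]],[-1,[0,0,0],[0,0,16]],[-1,[0,0,0],[0,0,20]],[-1,[0,0,0],[0,0,22]],[-1,[0,0,0],[0,0,22]]]'; python3 - <<'E'
from h import *
for i in range(2): viewer.snapshot('wrist'); o=sensors.get_obs(); print(o['force'],o['moment'])
snap('wrist','w9.png'); print(tab('w9.png'))
for c in ((.5532,-.0712),(.5522,-.0722),(.5542,-.0722)): print(c,tab('w9.png',c))
for a,b in ((.02,.035),(.035,.05),(.048,.058)): print(a,tab('w9.png',rr=np.arange(a,b,.002)))
E
```

```text
clock: 11.75
tool_pos: [0.5528, -0.0712, 0.1162]
orientation: [-180.0, 0.0, -174.0]
force: [0.7, 2.3, 2.8]
opening: 0.0278
gripper_force: 29.7
[0.68634058 1.70871649 3.41168217] [ 0.92131987 -0.60990956  0.03607139]
[1.37622939 1.76835361 3.45604394] [ 0.89442668 -0.58086443  0.01177644]
(np.float64(84.5), np.float64(107.0), np.float64(95.7883056185994))
(0.5532, -0.0712) (np.float64(85.0), np.float64(107.0), np.float64(95.90768642007791))
(0.5522, -0.0722) (np.float64(83.5), np.float64(105.5), np.float64(94.62726669675442))
(0.5542, -0.0722) (np.float64(86.0), np.float64(108.5), np.float64(96.92199700729259))
0.02 (np.float64(78.5), np.float64(113.0), np.float64(95.74332839356352))
0.035 (np.float64(84.5), np.float64(107.0), np.float64(95.71439888972417))
0.048 (np.float64(60.0), np.float64(104.5), np.float64(88.16170413328142))
```

```bash
python3 -m pendant '[[-1,[0,0,0],[0,0,2]],[-1,[0,0,0],[0,0,3.8]],[-1,[0,0,0],[0,0,3.8]],[-1,[0,0,0],[0,0,3.8]]]'; python3 - <<'E'
from h import *
snap('wrist','w10.png'); print(tab('w10.png'))
E
python3 -m pendant '[[-1,[0,0,0],[0,0,-4]],[-1,[0,0,0],[0,0,-8]],[-1,[0,0,-0.001],[0,0,-11]],[-1,[0,0,-0.006],[0,0,-11]],[-1,[0,0,-0.02],[0,0,-11]],[-1,[0,0,-0.05],[0,0,-11]],[-1,[0,0,-0.075],[0,0,-11]],[-1,[0,0,-0.075],[0,0,-11]],[-1,[0,0,-0.075],[0,0,-11]]]';  python3 - <<'E'
from h import *
snap('wrist','w11.png'); print(tab('w11.png'))
im,p=load('w11.png'); c=np.array([.5532,-.0722])
# jig-y direction from carved-block/plate edges: print plate corner checks later
o=sensors.get_obs(); print(o['force'])
E
```

```text
clock: 12.23
tool_pos: [0.5528, -0.0711, 0.1161]
orientation: [-180.0, 0.0, -177.7]
force: [0.1, 1.8, 4.0]
opening: 0.0282
gripper_force: 29.7
(np.float64(82.0), np.float64(103.5), np.float64(92.67626679404174))
clock: 13.03
tool_pos: [0.5527, -0.0712, 0.1922]
orientation: [180.0, 0.1, -166.8]
force: [-1.0, 0.8, -2.4]
opening: 0.0281
gripper_force: 29.7
(np.float64(81.5), np.float64(104.0), np.float64(92.2404315459653))
[-0.59310739  0.44652445 -2.30690087]
```

```bash
python3 -m pendant '[[-1,[-0.001,0.018,0],[0,0,-6]],[-1,[-0.003,0.054,0],[0,0,-13]],[-1,[-0.005,0.09,0],[0,0,-20]],[-1,[-0.008,0.128,0],[0,0,-27]],[-1,[-0.01,0.166,0],[0,0,-34]],[-1,[-0.012,0.204,0],[0,0,-41]],[-1,[-0.0145,0.242,0],[0,0,-48]],[-1,[-0.0167,0.28,0],[0,0,-55]],[-1,[-0.019,0.318,0],[0,0,-62]],[-1,[-0.021,0.352,0],[0,0,-69.4]]]' >/dev/null;  python3 -m pendant '[[-1,[0.015,-0.005,0],[0,0,0]],[-1,[0.015,-0.005,0],[0,0,0]],[-1,[0.015,-0.005,0],[0,0,0]],[-1,[0.015,-0.005,0],[0,0,0]]]'; python3 - <<'E'
from h import *
snap('wrist','w12.png'); o=sensors.get_obs(); print(o['tool_pos'],o['orientation'])
a,_=load('w3.png'); b,p=load('w12.png')
for (r0,r1,c0,c1) in ((270,300,270,360),(255,275,295,335)):
    t=a[r0:r1,c0:c1]; m=cv2.matchTemplate(b[r0-15:r1+15,c0-15:c1+15],t,cv2.TM_CCOEFF_NORMED); _,v,_,l=cv2.minMaxLoc(m); print('shift',l[0]-15,l[1]-15,v)
# stand region shift since w3
t=a[185:250,260:300+80]; m=cv2.matchTemplate(b[165:270,240:400],t,cv2.TM_CCOEFF_NORMED); _,v,_,l=cv2.minMaxLoc(m); print('stand shift',l[0]-20,l[1]-20,v)
E
```

```text
clock: 14.25
tool_pos: [0.4952, 0.2601, 0.1901]
orientation: [179.9, -0.1, -97.7]
force: [-0.4, -0.0, -1.3]
opening: 0.0282
gripper_force: 29.7
[0.49541585 0.26010766 0.19036558] [ 1.79948390e+02 -6.10827294e-02 -9.77013697e+01]
shift 2 11 0.7853547930717468
shift 0 0 0.9006515741348267
stand shift 9 20 0.6301332116127014
```

```bash
python3 -m pendant '[[-1,[-0.02,0.006,0],[0,0,-0.3]],[-1,[-0.0314,0.0097,0.01],[0,0,-0.3]],[-1,[-0.0314,0.0097,0.01],[0,0,-0.3]],[-1,[-0.0314,0.0097,0.01],[0,0,-0.3]],[-1,[-0.0314,0.0097,0.01],[0,0,-0.3]]]'; python3 - <<'E'
from h import *
snap('wrist','w12.png'); o=sensors.get_obs(); print(o['tool_pos'],o['orientation'])
a,pa=load('w3.png'); b,p=load('w12.png')
for (r0,r1,c0,c1) in ((268,300,265,365),(255,275,295,335)):
    t=a[r0:r1,c0:c1]; m=cv2.matchTemplate(b[r0-15:r1+15,c0-15:c1+15],t,cv2.TM_CCOEFF_NORMED); _,v,_,l=cv2.minMaxLoc(m); print('shift',l[0]-15,l[1]-15,v)
# hole: dark blob near projected mouth
u=proj(p,[[.490,.291,.062]])[0]; print('mouth proj',u)
g=cv2.cvtColor(b,cv2.COLOR_BGR2GRAY); r=int(u[1]); c=int(u[0])
for k in range(-24,26,3): print(r+k,g[r+k,c-24:c+25:2])
E
```

```text
clock: 14.72
tool_pos: [0.49, 0.2928, 0.1805]
orientation: [180.0, -0.1, -97.3]
force: [0.4, -0.3, -1.4]
opening: 0.0282
gripper_force: 29.7
[0.4901474  0.29277001 0.18081149] [ 1.79985671e+02 -3.06968222e-02 -9.73269787e+01]
shift 0 1 0.9538621306419373
shift 0 0 0.9974080324172974
mouth proj [314.7467371  238.02259844]
214 [164 162 166 164 154 158 162 159 154 154 154 156 159 162 161 161 159 162
 163 162 162 154 149 146 144]
217 [163 162 166 164 154 158 162 158 154 154 154 156 158 160 161 161 160 163
 162 158 155 154 150 146 144]
220 [163 161 166 163 153 157 162 159 153 155 153 155 159 160 162 161 160 163
 163 156 153 153 149 145 144]
223 [163 159 166 163 154 158 163 158 153 154 154 156 159 160 162 161 161 163
 162 156 152 153 148 144 144]
226 [163 160 164 153 154 168 151 143 143 140 138 140 141 139 138 135 134 132
 122 119 140 152 148 144 145]
229 [162 159 163 152 153 171 137 125 126 129 126 128 127 130 128 127 130 125
  91 101 141 153 147 144 144]
232 [162 160 163 151 153 176 137 127 129 126 129 129 129 127 129 125 123 121
  91  98 143 153 147 144 144]
235 [162 158 163 151 111 181
[... 341 characters left out ...]
  88  86  85  86  89  93  94
  91 101 154 152 146 144 144]
247 [160 153 149 151 151 174  90  91  89  86  87  87  87  88  88  87  85  85
  92 103 155 151 147 145 144]
250 [160 154 150 151 150 164  90  90  90  90  91  90  87  87  88  87  88  90
  92 106 155 152 146 144 145]
253 [159 153 149 152 150 153 149 143 139 135 133 112 130 126 116 115 116 114
 112 107 155 151 146 144 144]
256 [159 153 150 153 153 160 162 153 119 119 119 120 121 132 127 126 128 133
 149 151 155 150 146 144 145]
259 [154 145 150 152 153 161 164 147 100 100  99  99  99 101 109 103 103 110
 149 152 155 150 146 144 145]
262 [153 144 150 151 153 161 164 132  99  98  99  99  99 100 117 137 102 108
 150 152 156 150 146 144 144]
```

```bash
python3 -m pendant '[[-1,[0,0,0.015],[0,0,0]],[-1,[0,0,0.04],[0,0,0]],[-1,[0,0,0.065],[0,0,0]],[-1,[0,0,0.085],[0,0,0]],[-1,[0,0,0.097],[0,0,0]],[-1,[0,0,0.1],[0,0,0]],[-1,[0,0,0.1005],[0,0,0]],[-1,[0,0,0.1005],[0,0,0]]]'; python3 -m pendant '[[-1,[0,0,0.0005],[0,0,0]],[-1,[0,0,0.001],[0,0,0]],[-1,[0,0,0.001],[0,0,0]],[-1,[0,0,0.001],[0,0,0]]]'
```

```text
clock: 15.43
tool_pos: [0.4907, 0.2934, 0.0813]
orientation: [-180.0, 0.0, -97.3]
force: [-0.7, -0.8, -1.0]
opening: 0.0281
gripper_force: 29.7
clock: 15.77
tool_pos: [0.4903, 0.2935, 0.0801]
orientation: [-180.0, 0.0, -97.3]
force: [0.3, 0.6, -1.6]
opening: 0.0281
gripper_force: 29.7
```

```bash
python3 -m pendant '[[-1,[0,0,0.0005],[0,0,0]],[-1,[0,0,0.001],[0,0,0]],[-1,[0,0,0.0015],[0,0,0]],[-1,[0,0,0.0015],[0,0,0]],[-1,[0,0,0.0015],[0,0,0]]]'
```

```text
clock: 16.18
tool_pos: [0.4902, 0.2934, 0.0785]
orientation: [-180.0, 0.0, -97.3]
force: [-2.1, -1.8, 5.1]
opening: 0.0279
gripper_force: 29.7
```

Contact with the stand top, so I open the gripper to let go, then retreat straight up.

```bash
python3 -m pendant '[[-0.3,[0,0,-0.0003],[0,0,0]],[-0.1,[0,0,-0.0003],[0,0,0]],[0.3,[0,0,-0.0003],[0,0,0]],[1,[0,0,-0.0003],[0,0,0]],[1,[0,0,-0.0003],[0,0,0]],[1,[0,0,-0.0003],[0,0,0]],[1,[0,0,-0.0003],[0,0,0]],[1,[0,0,-0.0003],[0,0,0]],[1,[0,0,-0.0003],[0,0,0]],[1,[0,0,-0.0003],[0,0,0]]]'; python3 -m pendant '[[1,[0,0,-0.015],[0,0,0]],[1,[0,0,-0.04],[0,0,0]],[1,[0,0,-0.065],[0,0,0]],[1,[0,0,-0.079],[0,0,0]],[1,[0,0,-0.079],[0,0,0]],[1,[0,0,-0.079],[0,0,0]]]'; python3 - <<'E'
from h import *
snap('wrist','w13.png'); snap('scene','s13.png')
a,_=load('w2.png'); b,p=load('w13.png')
r0,r1,c0,c1=215,300,285,345
t=a[r0:r1,c0:c1]; m=cv2.matchTemplate(b[r0-20:r1+20,c0-20:c1+20],t,cv2.TM_CCOEFF_NORMED); _,v,_,l=cv2.minMaxLoc(m); print('shift vs w2',l[0]-20,l[1]-20,v)
a,_=load('scene2.png'); b,_=load('s13.png')
t=a[245:285,405:450]; m=cv2.matchTemplate(b[225:305,385:470],t,cv2.TM_CCOEFF_NORMED); _,v,_,l=cv2.minMaxLoc(m); print('scene shift',l[0]-20,l[1]-20,v)
d=np.abs(a.astype(int)-b).max(2)
for n,(y0,y1,x0,x1) in dict(jar=(155,200,230,270),lid=(250,280,155,200),candle=(318,355,280,315)).items(): print(n,(d[y0:y1,x0:x1]>40).mean())
for f in('s13.png',): print(tab(f))
E
```

```text
clock: 17.02
tool_pos: [0.4902, 0.2933, 0.0784]
orientation: [-180.0, 0.0, -97.3]
force: [-0.1, -0.6, 0.3]
opening: 0.0843
gripper_force: 0.0
clock: 17.52
tool_pos: [0.4904, 0.2936, 0.1582]
orientation: [-179.9, 0.1, -97.3]
force: [-0.1, 1.3, -0.1]
opening: 0.0872
gripper_force: 0.0
shift vs w2 1 -1 0.9753245115280151
scene shift 0 0 0.9384230971336365
jar 0.0
lid 0.16592592592592592
candle 0.2972972972972973
(np.float64(76.0), np.float64(229.5), np.float64(93.43719417778594))
```

```bash
python3 -m pendant '[[1,[0,0,-0.03],[0,0,0]],[1,[0,0,-0.06],[0,0,0]],[1,[0,0,-0.06],[0,0,0]],[1,[0,0,-0.06],[0,0,0]]]' >/dev/null; python3 - <<'E'
from h import *
snap('top','t14.png'); print(tab('t14.png',(.5525,-.070)),tab('t14.png',(.5525,-.070),rr=np.arange(.025,.04,.002)), tab('top0.png',(.5525,-.070)))
E
```

```text
(np.float64(81.5), np.float64(102.5), np.float64(91.73802767229908)) (np.float64(78.5), np.float64(105.5), np.float64(91.92885261000029)) (np.float64(154.0), np.float64(175.5), np.float64(165.20842592635944))
```

The top view puts the tab at 91.9°, and the jig's +y is at 91.9°, so it is square. I'm handing in the job.

```bash
python3 -c "
from plant import workorder; print(workorder.close_job())"
```

```text
the job is handed in; nothing more can be done
None
```

The job is handed in: the fastener's tab measured square across the block's edge (91.9° against 91.9°), the upward force read at most about 4 N while the blade was in the slot, and the screwdriver is back upright in its stand and released; I lined the blade up from the pictures before contact, so it went straight into the slot instead of being turned on the head until it dropped in.

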